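# Unhook the cleaning basket and load it into the ultrasonic cleaner

## Robot

A 6-joint arm with a two-finger parallel gripper is mounted at the origin on a cart in front of the work surface, level with it; the furniture and walls round the work are solid. World frame = base frame: x ahead of the robot, y to its left, z up, the work surface at z = 0. Lengths are in m, angles in degrees, forces in N, time in s.
With the tool pointing down it reaches from about 0.325 to 0.85 m from the base axis. Payload 15.5 kg.
Tool frame: the origin (TCP) lies at the very end of the fingers, on their centre line; the grasp point (between the pads) lies 19 mm behind it; z points along the fingers, y is the line along which they close (so a half turn about z gives the same grasp; the last joint's range is limited). The gripper opens to 91 mm and grips with 3 to 60 N. Pads are 32 mm wide; open, the fingers measure 118 mm over their backs; the gripper's body (76 mm by 178 mm) begins 60 mm behind the grasp point.
Start: joints at [67.638, 28.281, 77.091, -0, 74.628, -5.472], TCP at [0.182, 0.598, 0.214] pointing down, gripper open.
Joint ranges: [-166.48, 166.48], [-47.26, 123.95], [12.59, 153.08], [-70.14, 250.14], [6.76, 159.57], [-176.63, 176.63]. Speed limits (degrees/s): [108.29, 108.29, 147.25, 172.46, 172.46, 172.46].

## Interface

Orientations are given as [roll, pitch, yaw] about the fixed x, y, z axes, in that order (R = Rz(yaw) Ry(pitch) Rx(roll)).
In Python, from workcell import robot gives the robot as it stands.
- The arm moves only by the tool apply_moves, never from a script. Its argument "plan" is one flat list of numbers, 7 for each row, row after row: the shift along the tool's x, y, z in m, then the turn, a rotation vector about the tool's x, y, z in degrees, then the opening, from 0 (shut) to 1 (fully open). In form: [dx, dy, dz, ax, ay, az, fingers, dx, dy, dz, ax, ay, az, fingers, ...]. A call has 1 to 8 rows; each row shifts and turns the commanded pose from where the row before left it, along the tool's axes as they then stand; what a row does not reach is not made up. A row lasts 1/10 s, in which the tool goes at most 50 mm and 8.59 degrees, less where a joint would pass 70% of its speed; a pose out of reach is approached as far as the arm can. A call with a gripper value outside its range is refused whole. The fingers move at their own pace and stop on an object; the grip force is fixed at half the most. Time passes only in rows, so rows that do not move let the fingers close. It gives the time, the measured TCP pose, the force, the opening and the grip force at its end, in the units of the state.
- robot.get_state(): the state, without advancing time (a new reading comes with each control period).
- robot.snapshot(name): name is "side" or "top" or "wrist"; returns a dict with "img" (400x640x3 uint8, blue, green, red), "range_z" (400x640 float32, m along the optical axis (not along the pixel's ray), 0 where there is no reading), "intrinsics" (3x3 intrinsics, pixels), "R" (3x3) and "t" (3): a world point X has camera coordinates R X + t; the wrist camera has in their place "hand_eye" (4x4, takes a point from camera to tool coordinates, whose origin is the TCP and whose axes are the flange's). Camera axes: x right, y down, z forward; pixel columns grow to the right and rows downward; lengths in m; the calibration is good to about 2 mm. The wrist camera is an equidistant fisheye: a pixel r from the principal point sees the ray r / f radians off the axis. A picture is of the moment at which its call begins: read the wrist's pose just before it.
- robot.sign_off(): hands the job in; it is judged then, once.
Trained networks look in the newest picture that a camera, given by its name, has taken for a name from the list of things; names that differ only in an ending like _2 or _b are one class to them, and where a whole thing is asked for, a point or a joint stands for the part that bears it (a point fixed in the world has none). Each returns a list of dicts, best first, with "score" (0 to 1); they miss things now and then, are a little off and sometimes report something else, mostly with a low value. They report only what shows in the picture. A call takes as long as a camera call.
- robot.search_frame(camera, thing): "pixel" ([column, row] in pixels, amid what is visible of it).
- robot.trace(camera, thing): "mask" (400x640 bool, what is visible of it) and "pixel" ([column, row] in pixels, amid what is visible of it).
The state is a dict: "clock": time; "q": joint angles; "qvel": joint speeds; "joint_torque": joint torques, N m; "ee_pos": TCP position; "ee_rot": TCP orientation; "force": force on the tool from outside, world axes, zero at the start; "wrist_torque": the same for the moment, N m; "finger_gap": opening from 0.0 (shut) to 1.0 (fully open); "grasp_force": force on a finger pad.
Only numpy, scipy, OpenCV 4.12 (cv2) and the standard library are available. Lean on these libraries where they do the work, as an engineer would, in place of code of your own. Each camera call takes 0.05 s, during which the arm holds its last target. There are 200 camera calls.

## Task

Slide the cleaner's cover fully back, then take the rectangular steel basket off its safety hook - push its cross-bar back against the sprung keeper until it is clear of the hook's lip, then lift it out - and lower it gently into the cleaner's well until it stands fully home on the bottom, and let go. Leave the round basket hanging on its own hook and do not disturb the other things on the bench.

Things in the scene. Friction and masses are not known exactly. Their poses are not given: they have to be found in the camera images.
- rect_basket_handle (a point): Centre of the black grip of the rectangular steel basket (about 0.2 kg), hanging on hook 1. The grip is an upright flat bar 12 mm thick (x), 70 mm long (y), 26 mm tall. Two steel uprights (8 mm thick, 69 mm over their outsides) lead from its ends down to the tray. Axes: z up, y along the grip, x across it, as hook_1's axes at the start.
- rect_basket_bar (a point): Middle of the same basket's round cross-bar, 10 mm thick, along y between the uprights, 78 mm straight below the grip's centre. It rests in hook 1.
- rect_basket: The rectangular basket; origin at the centre of the tray's underside, 188 mm below the grip's centre and 110 mm below the cross-bar. Tray 60 mm (x) by 70 mm (y), 45 mm tall, so the gap between its rim and the cross-bar's axis is 65 mm.
- round_basket_handle (a point): Centre of the black grip of the round basket: tray 70 mm across, else the same frame and grip. It hangs on hook 2 and stays there.
- hook_1 (a point): Where the cross-bar's axis lies on hook 1, 145 mm above the bench, on a fixed stand. The hook points along -x (toward the robot). 16 mm wide: arm under the bar, 12 mm thick, back to a post at x = +80 mm; foot plate 80 mm wide, x = -50 to +116 mm. All of the stand lies lower than 51 mm above this point. Draw the freed basket 60 mm or more forward before raising it further.
- hook_1_lip (a point): Rear edge of the lip over hook 1's bar, 7 mm behind and 14 mm above hook_1 (lip underside 8 mm above). An upright nose (x = -18 to -8 mm from hook_1) carries it. The bar can rise only with its centre over 12 mm behind hook_1: go 13 to 19 mm back, rise 22 to 28 mm in all, then draw forward over the lip. Higher up and still back it meets the keeper's hinge cheeks.
- hook_2 (a point): The same point as hook_1 on the identical fixed stand that carries the round basket.
- keeper_1 (a joint): Opening of hook 1's sprung keeper, rad: 0 shut, grows as pushed back, up to 0.9; it springs shut. A plate behind the bar, front face 10 mm behind hook_1, 5 mm below to 25 mm above it, hinged 28 mm behind and 40 mm above hook_1; the bar pushes it back with 1 to 4 N.
- well_floor (a point): Centre of the bottom of the cleaner's rectangular well, 15 mm above the bench. Well 68 mm (x) by 78 mm (y), 60 mm deep, mouth chamfered 4 mm; the basket fits either way round. Fixed housing from x = -68 to +110 mm, 125 mm wide (y), cover rails to 82 mm above the bench.
- cover_knob (a point): Centre of the black grip on the cover that slides over the well: 12 mm thick (x), 50 mm long (y), 30 mm tall, its top 15 mm above this point and the flat cover 15 mm below it. Its axes are those of well_floor.
- cover (a joint): How far the cover has been slid back along +x of the well's axes, m: 0 shut, 0.080 fully open; needs about 1.5 N and stays where it is left.
- screw_jar_1: Small screw jar with black lid, 34 mm wide and 36 mm tall, in front of hook 1; leave alone. Origin under its centre.
- screw_jar_2: Small blue and white screw jar, 34 x 36 mm tall, in front of hook 2; leave alone. Origin under its centre. (At the bench's front edge on the right stands a fixed vice, 80 mm tall, reaching to x = 0.44, y from -0.31 to -0.25; behind it on the right a fixed pliers rack, y below -0.33.)
- pin_tin: Round white tin 56 mm wide, 28 mm tall, in front of the cleaner; leave alone. Origin under its centre.
- tape_roll: Roll of tape, 78 mm wide, 19 mm tall, at the left; leave alone. Origin under its centre. (Above the bench between the tape and the left-hand fixture hangs the bench lamp's upright head, from 0.48 m up, about 0.14 m wide around x 0.56, y 0.29: keep the wrist and arm clear of it.)
- steel_block: Dark steel block 62 x 78 x 26 mm, at the far left; leave alone. Origin under its centre.
- spray_bottle: White spray bottle, 37 mm wide, 114 mm tall, behind the work; leave alone. Origin under its centre.

How it is judged:
By the outcome, as a careful person would: the job done as asked, in the order asked, and still so for the second after the job is handed in, with the robot touching nothing.
It also fails if it takes over 67 s, if anything falls off the work surface, if the arm or the gripper's body presses on something with over 40 N, if the wrist force passes 120 N, or if a joint passes its speed limit or range.

## Working session

There is one attempt and no reset: what is moved stays moved. The work goes in short steps, Python scripts to look and compute and a tool call to move; the robot and the scene stay as the last step left them, time stands still between calls to the robot, and variables do not carry over. Pictures are saved under pics/ and viewed, at most 10 in all, crops included, and the job is handed in when it is done.

Besides the shell and the picture viewer there is one more tool, called after "Call:" as name(argument=value, ...), one argument or row to a line, values as JSON. apply_moves: Moves the arm, as the interface text tells. Its arguments: {"type":"object","properties":{"plan":{"type":"array"}},"required":["plan"]}

```bash
ls; mkdir -p pics; cat > h.py <<'E'
import numpy as np, cv2
from workcell import robot
from scipy.spatial.transform import Rotation as Ro
def world(s,px,z=None):
    K=s["intrinsics"];R=np.array(s["R"]);t=np.array(s["t"])
    u,v=px
    ray=np.linalg.inv(K)@np.array([u,v,1.])
    return R.T@(ray*z-t)
def cloud(s,mask=None):
    K=np.array(s["intrinsics"]);R=np.array(s["R"]);t=np.array(s["t"])
    Z=s["range_z"];m=Z>0
    if mask is not None:m&=mask
    v,u=np.nonzero(m);z=Z[m]
    P=np.stack([(u-K[0,2])/K[0,0]*z,(v-K[1,2])/K[1,1]*z,z],1)
    return (P-t)@R
E
python3 - <<'E'
from h import *
print(robot.get_state())
names="rect_basket_handle rect_basket_bar rect_basket round_basket_handle hook_1 hook_1_lip hook_2 keeper_1 well_floor cover_knob cover screw_jar_1 pin_tin spray_bottle".split()
ims=[]
for c in("top","side"):
    s=robot.snapshot(c);ims.append(s["img"]);np.savez(c+".npz",**s)
    print(c,np.round(-np.array(s["R"]).T@s["t"],3),np.round(s["R"],2).tolist(),s["intrinsics"][0][0])
    for n in names:
        r=robot.trace(c,n)
        for d in r[:3]:
            P=cloud(s,d["mask"])
            print(n,round(d["score"],2),np.round(d["pixel"]),d["mask"].sum(),np.round(np.median(P,0),3) if len(P) else "", np.round(np.percentile(P,[3,97],axis=0),3).tolist() if len(P) else "")
    cv2.imwrite(f"pics/{c}0.png",s["img"])
E
```

```text
pics
{'clock': 0.0, 'q': array([ 6.76366678e+01,  2.83144823e+01,  7.71271854e+01, -1.57471246e-05,
        7.46271716e+01, -5.47179471e+00]), 'qvel': array([-0.01238168,  0.03508666, -0.01428126, -0.0036307 ,  0.03546609,
        0.00083195]), 'joint_torque': array([ 1.92258660e-03, -8.78847885e+01, -3.81858230e+01,  7.08815642e-02,
        5.32029674e-02, -9.91065849e-05]), 'ee_pos': array([0.18145553, 0.59768961, 0.2133423 ]), 'ee_rot': array([-1.79931473e+02, -6.54911674e-03,  1.63108463e+02]), 'force': array([0.44612397, 0.19126727, 0.5198405 ]), 'wrist_torque': array([ 0.03233679,  0.01436135, -0.08919945]), 'grasp_force': 0.0, 'finger_gap': 0.9994672894469604}
top [0.335 0.124 1.329] [[-0.02, -1.0, 0.0], [-0.98, 0.02, -0.21], [0.21, -0.01, -0.98]] 443.85372560544874
rect_basket_handle 0.89 [450. 200.] 866 [ 0.595 -0.242  0.076] [[0.567, -0.298, 0.004], [0.629, -0.211, 0.237]]
rect_basket_handle 0.36 [214. 258.] 438 [0.45  0.415 0.018] [[0.416, 0.379, -0.001], [0.486, 0.451, 0.023]]
rect_basket_handle 0.2 [315. 215.] 590 [0.571 0.142 0.079] [[0.542, 0.11, 0.033], [0.593, 0.173,
[... 3198 characters left out ...]
 [351. 213.] 1830 [ 0.548 -0.009  0.068] [[0.488, -0.11, 0.005], [0.652, 0.044, 0.109]]
cover_knob 0.59 [349. 196.] 368 [ 0.552 -0.052  0.08 ] [[0.516, -0.105, 0.076], [0.591, -0.014, 0.109]]
cover 0.66 [348. 199.] 382 [ 0.552 -0.05   0.08 ] [[0.516, -0.103, 0.076], [0.592, -0.013, 0.109]]
screw_jar_1 0.59 [359. 251.] 174 [0.492 0.146 0.026] [[0.479, 0.125, 0.001], [0.507, 0.155, 0.036]]
pin_tin 0.81 [388. 221.] 255 [ 0.429 -0.041  0.024] [[0.405, -0.079, -0.001], [0.454, -0.027, 0.029]]
pin_tin 0.17 [293. 183.] 214 [ 0.751 -0.141  0.072] [[0.735, -0.392, -0.002], [0.818, -0.129, 0.113]]
spray_bottle 0.48 [294. 186.] 235 [ 0.751 -0.141  0.072] [[0.675, -0.385, -0.003], [0.816, 0.134, 0.182]]
```

```bash
python3 - <<'E'
from h import *
t=np.load("top.npz");s=np.load("side.npz")
a=cv2.resize(t["img"][130:290,260:500],None,fx=3.3,fy=3.3,interpolation=2)[:,:790]
cv2.imwrite("pics/t1.png",a)
b=cv2.resize(s["img"][120:300,250:430],None,fx=3.3,fy=3.3,interpolation=2)
cv2.imwrite("pics/s1.png",b)
for nm,d in(("top",t),("side",s)):
    P=cloud(d)
    def st(lab,m):
        Q=P[m]; print(nm,lab,len(Q),np.round(Q.mean(0),4) if len(Q) else "",np.round(np.percentile(Q,[3,97],axis=0),3).tolist() if len(Q) else "")
        if len(Q)>20:
            r=cv2.minAreaRect((Q[:,:2]*1000).astype(np.float32)); print("   rect",np.round(r[0],1),np.round(r[1],1),round(r[2],1))
    x,y,z=P.T
    for lab,yc in(("R",-.243),("L",.142)):
        near=(abs(y-yc)<.07)&(abs(x-.6)<.12)
        st(lab+" grip",near&(z>.215)&(z<.26))
        st(lab+" tray",near&(z>.06)&(z<.085)&(x<.65))
        st(lab+" post",near&(z>.17)&(z<.205)&(x>.6))
        st(lab+" foot",near&(z>.002)&(z<.02))
    st("knob",(abs(y+.057)<.05)&(abs(x-.555)<.06)&(z>.1)&(z<.13))
    st("housing",(abs(y+.057)<.09)&(abs(x-.57)<.13)&(z>.05)&(z<.13))
E
```

```text
top R grip 178 [ 0.5957 -0.2434  0.2316] [[0.589, -0.277, 0.216], [0.604, -0.212, 0.239]]
   rect [ 597.3 -245.2] [67.9 13.9] 85.1
top R tray 168 [ 0.5895 -0.2379  0.0739] [[0.566, -0.279, 0.062], [0.628, -0.209, 0.084]]
   rect [ 597.2 -245.5] [71.4 61.3] 85.4
top R post 195 [ 0.6607 -0.2486  0.1877] [[0.621, -0.261, 0.173], [0.694, -0.238, 0.197]]
   rect [ 644.4 -246.6] [ 41.2 102.7] 72.5
top R foot 1006 [ 0.6108 -0.2343  0.0087] [[0.491, -0.305, 0.002], [0.711, -0.18, 0.016]]
   rect [ 599.6 -243.2] [238.6 139.3] 0.0
top L grip 162 [0.5733 0.1416 0.2327] [[0.565, 0.11, 0.219], [0.583, 0.174, 0.239]]
   rect [574.9 141.9] [69.2 13.1] 81.7
top L tray 72 [0.5549 0.1427 0.0742] [[0.54, 0.107, 0.061], [0.592, 0.175, 0.083]]
   rect [568.1 141.8] [68.9 57.5] 80.8
top L post 149 [0.6415 0.1325 0.1898] [[0.601, 0.119, 0.18], [0.673, 0.147, 0.196]]
   rect [636.7 133.4] [24.2 75.7] 83.1
top L foot 1030 [0.6008 0.1394 0.0081] [[0.492, 0.079, 0.002], [0.709, 0.205, 0.016]]
   rect [600.5 141.5] [239.1 138.8] 0.6
top knob 83 [ 0.5354 -0.055   0.1088] [[0.528, -0.078, 0.102], [0.543, -0.033, 
[... 765 characters left out ...]
6], [0.585, 0.179, 0.236]]
   rect [574.7 142.8] [75.  13.5] 80.4
side L tray 293 [0.574  0.1477 0.0708] [[0.543, 0.108, 0.06], [0.607, 0.179, 0.081]]
   rect [576.1 143. ] [66.4 76.1] 10.5
side L post 215 [0.6419 0.1367 0.1849] [[0.602, 0.122, 0.173], [0.674, 0.149, 0.194]]
   rect [637.8 134.8] [28.7 76.4] 83.2
side L foot 886 [0.5974 0.1531 0.0097] [[0.489, 0.107, 0.003], [0.685, 0.188, 0.015]]
   rect [600.  156.2] [116.2 239.4] 81.0
side knob 43 [ 0.5361 -0.0495  0.1068] [[0.529, -0.075, 0.101], [0.545, -0.029, 0.11]]
   rect [536.4 -52.2] [48.2 13.3] 80.4
side housing 1088 [ 0.5534 -0.0406  0.0748] [[0.489, -0.114, 0.054], [0.649, 0.011, 0.104]]
   rect [571.3 -57.4] [132.5 168.4] 80.0
```

View pics/t1.png

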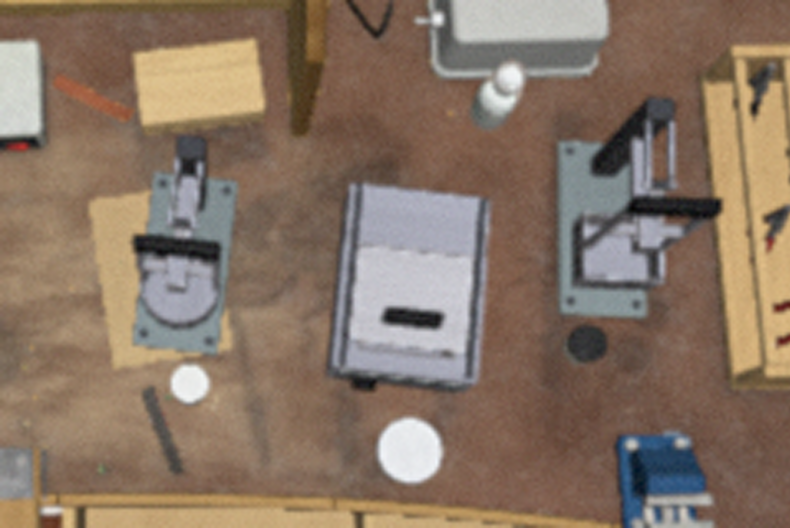

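View pics/s1.png

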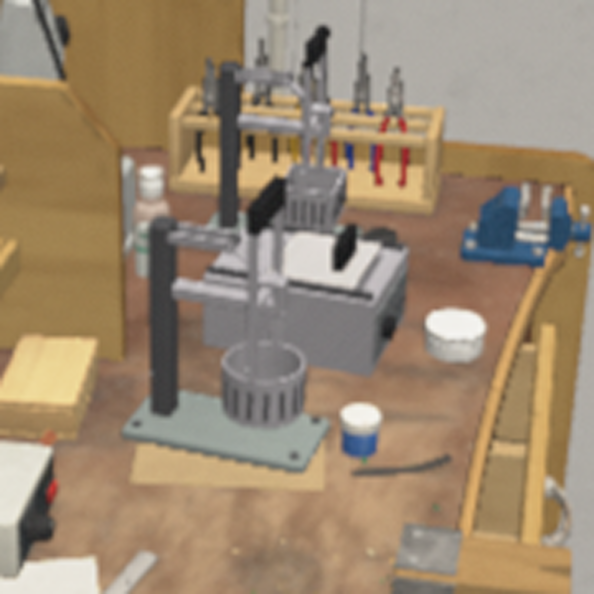

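Call:
apply_moves(
  plan=[0,-0.04,-0.01,0,0,0,1,0,-0.04,-0.01,0,0,0,1,0,-0.04,-0.01,0,0,0,1,0,-0.04,-0.01,0,0,0,1,0,-0.04,-0.01,0,0,0,1,-0.0444,-0.0023,0,0,0,6,1,-0.0444,-0.0023,0,0,0,6,1,-0.0444,-0.0023,0,0,0,6,1],
)

```text
clock: 2.3
ee_pos: [0.2444, 0.3482, 0.2644]
ee_rot: [179.9, 0.0, 144.9]
force: [1.3, 0.3, 0.1]
finger_gap: 1.0
grasp_force: 0.0
```

Call:
apply_moves(
  plan=[-0.0444,-0.0023,0,0,0,6,1,-0.0444,-0.0023,0,0,0,6,1,-0.0444,-0.0023,0,0,0,6,1,-0.0444,-0.0023,0,0,0,6,1,-0.0444,-0.0023,0,0,0,6,1,-0.0444,-0.0023,0,0,0,6,1,-0.0444,-0.0023,0,0,0,6,1,-0.0444,-0.0023,0,0,0,6,1],
)

```text
clock: 3.1
ee_pos: [0.4225, 0.0512, 0.2641]
ee_rot: [180.0, 0.0, 96.9]
force: [1.2, 0.6, -0.3]
finger_gap: 1.001
grasp_force: 0.0
```

Call:
apply_moves(
  plan=[-0.0444,-0.0023,0,0,0,6,1,-0.0444,-0.0023,0,0,0,6,1,0,0,0,0,0,2.9,1,-0.0005,0.0379,0.03,0,0,0,1,-0.0005,0.0379,0.03,0,0,0,1,-0.0004,0.0379,0.03,0,0,0,0.5,0,0,0,0,0,0,0.5,0,0,0,0,0,0,0.5],
)

```text
clock: 3.9
ee_pos: [0.5357, -0.0525, 0.173]
ee_rot: [-179.9, -0.0, 82.2]
force: [-0.5, 0.2, 0.4]
finger_gap: 0.768
grasp_force: 0.0
```

```bash
cat >> h.py <<'E'
def wcloud(s,st,mask=None):
    K=np.array(s["intrinsics"]);Z=s["range_z"];m=Z>0
    if mask is not None:m=m&mask
    v,u=np.nonzero(m);z=Z[m]
    x=(u-K[0,2])/K[0,0];y=(v-K[1,2])/K[1,1];r=np.hypot(x,y)+1e-9
    ok=r<1.4;x,y,r,z=x[ok],y[ok],r[ok],z[ok]
    t=np.tan(r)/r
    P=np.stack([x*t*z,y*t*z,z],1)
    H=np.array(s["hand_eye"]);P=P@H[:3,:3].T+H[:3,3]
    return P@Ro.from_euler("xyz",st["ee_rot"],degrees=True).as_matrix().T+st["ee_pos"]
def rect(lab,Q):
    r=cv2.minAreaRect((Q[:,:2]*1000).astype(np.float32)) if len(Q)>5 else ""
    print(lab,len(Q),np.round(Q.mean(0),4),[np.round(a,1) for a in r],np.round(np.percentile(Q,[3,97],axis=0),3).tolist())
E
python3 - <<'E'
from h import *
st=robot.get_state();s=robot.snapshot("wrist");print(st["ee_pos"],st["ee_rot"],st["clock"],s["intrinsics"][0][0],np.round(s["hand_eye"],3).tolist())
cv2.imwrite("pics/w1.png",s["img"])
P=wcloud(s,st);x,y,z=P.T
n=(abs(y+.057)<.05)&(abs(x-.54)<.05)
rect("knob",P[n&(z>.1)&(z<.125)])
rect("cover",P[n&(z>.07)&(z<.09)])
rect("hous",P[(abs(y+.06)<.09)&(abs(x-.57)<.13)&(z>.06)&(z<.09)])
E
```

```text
[ 0.53574234 -0.05254634  0.1729816 ] [-1.79872732e+02 -8.46321059e-03  8.22110082e+01] 3.9 309.70691628693146 [[-0.0, -0.955, -0.297, 0.086], [1.0, -0.0, -0.0, -0.001], [-0.0, -0.297, 0.955, -0.17], [0.0, 0.0, 0.0, 1.0]]
knob 824 [ 0.5378 -0.0536  0.109 ] [array([537.7, -55.5]), array([49.9, 10.9]), np.float64(82.1)] [[0.531, -0.078, 0.104], [0.544, -0.032, 0.111]]
cover 9862 [ 0.5418 -0.054   0.0784] [array([540., -57.]), array([100., 100.]), np.float64(90.0)] [[0.495, -0.104, 0.073], [0.587, -0.009, 0.081]]
hous 19582 [ 0.5705 -0.0512  0.077 ] [array([573.3, -61.2]), array([126.1, 165.4]), np.float64(81.8)] [[0.496, -0.113, 0.072], [0.65, 0.003, 0.081]]
```

View pics/w1.png

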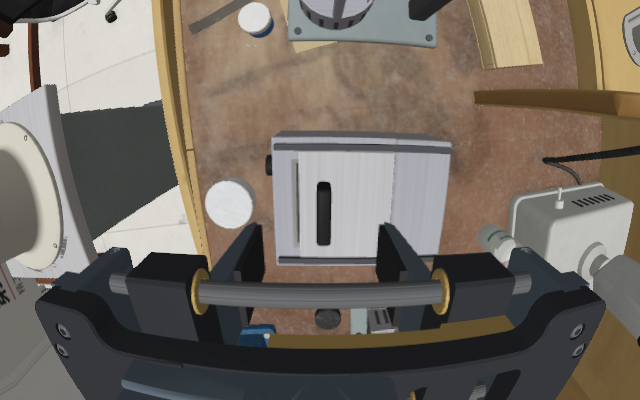

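Call:
apply_moves(
  plan=[-0.0022,0.0021,0.03,0,0,0.2,0.4,0,0,0.03,0,0,0,0.4,0,0,0.026,0,0,0,0.4,0,0,0,0,0,0,0,0,0,0,0,0,0,0,0,0,0,0,0,0,0,0,0,0,0,0,0,0,0,0,0,0,0,0,0],
)

```text
clock: 4.75
ee_pos: [0.5387, -0.0552, 0.0896]
ee_rot: [179.8, 0.0, 82.0]
force: [-0.6, -0.3, 11.6]
finger_gap: 0.127
grasp_force: 30.0
```

Call:
apply_moves(
  plan=[0,0,-0.003,0,0,0,0,0,0.006,0,0,0,0,0,0,0.012,0,0,0,0,0,0,0.012,0,0,0,0,0,0,0.012,0,0,0,0,0,0,0.012,0,0,0,0,0,0,0.012,0,0,0,0,0,0,0.008,0,0,0,0,0],
)

```text
clock: 5.55
ee_pos: [0.607, -0.0648, 0.0902]
ee_rot: [-179.4, 0.0, 82.0]
force: [-60.4, 3.0, 33.4]
finger_gap: 0.129
grasp_force: 30.0
```

Call:
apply_moves(
  plan=[0,-0.004,0,0,0,0,0,0,0,0,0,0,0,0],
)

```text
clock: 5.75
ee_pos: [0.6065, -0.0648, 0.0905]
ee_rot: [-179.9, 0.0, 82.0]
force: [-6.2, -1.3, -14.7]
finger_gap: 0.128
grasp_force: 30.0
```

```bash
python3 - <<'E'
from h import *
st=robot.get_state();print(st["ee_pos"],st["ee_rot"],st["force"],st["finger_gap"])
s=robot.snapshot("wrist");cv2.imwrite("pics/w2.png",s["img"])
s=robot.snapshot("side")
a=cv2.resize(s["img"][150:270,290:410],None,fx=4,fy=4,interpolation=2)
b=cv2.imread("pics/w2.png")[100:300,220:520]
b=cv2.resize(b,(720,480))[:, :]
cv2.imwrite("pics/c2.png",cv2.resize(np.hstack([a,b]),(800,320)))
E
```

```text
[ 0.6065406  -0.06479825  0.09050034] [-1.79892494e+02  6.18428228e-03  8.20106257e+01] [ -6.20427984  -1.29768476 -14.66747999] 0.12823160753400756
```

View pics/c2.png

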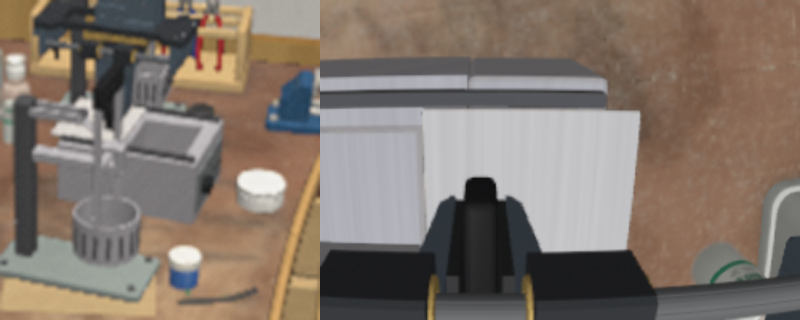

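Call:
apply_moves(
  plan=[0,0,0,0,0,0,0.4,0,0,0,0,0,0,0.4,0,0,0,0,0,0,0.4,0,0,-0.04,0,0,0,0.4,0,0,-0.04,0,0,0,0.6,0,-0.02,-0.04,0,0,0,0.6,0,-0.03,-0.03,0,0,0,0.6,0,0,0,0,0,0,0.6],
)

```text
clock: 6.65
ee_pos: [0.5573, -0.0577, 0.2457]
ee_rot: [179.6, 0.0, 82.0]
force: [0.8, 0.5, -1.5]
finger_gap: 0.602
grasp_force: 0.0
```

```bash
python3 - <<'E'
from h import *
st=robot.get_state();print(st["ee_pos"],st["ee_rot"],st["force"],st["clock"])
s=robot.snapshot("wrist");np.savez("w3.npz",**s);cv2.imwrite("pics/w3.png",cv2.resize(s["img"][60:330,200:520],None,fx=2,fy=2))
P=wcloud(s,st);x,y,z=P.T
n=(abs(y+.06)<.08)&(abs(x-.57)<.16)
rect("knob",P[n&(z>.1)&(z<.125)&(x>.58)&(x<.64)])
rect("cover",P[n&(z>.0735)&(z<.09)])
rect("hous",P[n&(z>.06)&(z<.09)])
W=P[n&(z>.005)&(z<.022)&(abs(x-.547)<.045)&(abs(y+.058)<.05)]
rect("floor",W)
# in well frame: height map along x through the centre
a=np.radians(-8.0);c=np.array([.547,-.058]);d=P[:,:2]-c;lx=d@[np.cos(a),np.sin(a)];ly=d@[-np.sin(a),np.cos(a)]
for lab,u,v in(("x",lx,ly),("y",ly,lx)):
    print(lab,[(b,round(float(np.median(z[(abs(u-b/1000)<.001)&(abs(v)<.02)])),3)) for b in range(-72,92,3) if ((abs(u-b/1000)<.001)&(abs(v)<.02)).any()])
E
```

```text
[ 0.55726695 -0.05769189  0.24567992] [1.79631307e+02 2.37754256e-02 8.20234379e+01] [ 0.81950592  0.51651791 -1.46422784] 6.65
knob 556 [ 0.605  -0.064   0.1084] [array([605.4, -64.9]), array([49.4, 12.4]), np.float64(82.2)] [[0.598, -0.087, 0.102], [0.612, -0.042, 0.111]]
cover 9519 [ 0.5936 -0.0579  0.0784] [array([608.6, -58.4]), array([247.3, 147.9]), np.float64(1.7)] [[0.497, -0.118, 0.074], [0.664, 0.002, 0.082]]
hous 11281 [ 0.5863 -0.0574  0.0773] [array([608.7, -59.6]), array([247.3, 150.3]), np.float64(1.7)] [[0.497, -0.118, 0.07], [0.663, 0.002, 0.082]]
floor 2742 [ 0.5452 -0.0613  0.0143] [array([545.3, -61. ]), array([71.4, 68.3]), np.float64(81.9)] [[0.512, -0.096, 0.013], [0.578, -0.027, 0.017]]
x [(-72, 0.365), (-69, 0.366), (-66, 0.365), (-63, 0.336), (-60, 0.366), (-57, 0.366), (-54, 0.365), (-51, 0.075), (-48, 0.074), (-45, 0.074), (-42, 0.074), (-39, 0.074), (-36, 0.07), (-33, 0.014), (-30, 0.015), (-27, 0.015), (-24, 0.014), (-21, 0.317), (-18, 0.273), (-15, 0.014), (-12, 0.014), (-9, 0.014), (-6, 0.014), (-3, 0.014), (0, 0.014), (3, 0.014), (6, 0.014), (9, 0.01
[... 325 characters left out ...]
), (87, 0.366), (90, 0.366)]
y [(-60, 0.075), (-57, 0.081), (-54, 0.081), (-51, 0.077), (-48, 0.074), (-45, 0.074), (-42, 0.073), (-39, 0.048), (-36, 0.014), (-33, 0.014), (-30, 0.015), (-27, 0.015), (-24, 0.014), (-21, 0.014), (-18, 0.014), (-15, 0.014), (-12, 0.251), (-9, 0.245), (-6, 0.249), (-3, 0.015), (0, 0.015), (3, 0.016), (6, 0.256), (9, 0.252), (12, 0.251), (15, 0.257), (18, 0.272), (21, 0.014), (24, 0.014), (27, 0.356), (30, 0.368), (33, 0.341), (36, 0.339), (42, 0.073), (45, 0.074), (48, 0.074), (51, 0.08), (54, 0.081), (57, 0.081), (60, 0.074), (63, 0.055), (66, -0.001), (69, -0.001), (72, -0.001), (75, -0.001), (78, -0.001), (81, -0.001), (84, -0.001), (87, -0.0), (90, -0.001)]
```

View pics/w3.png

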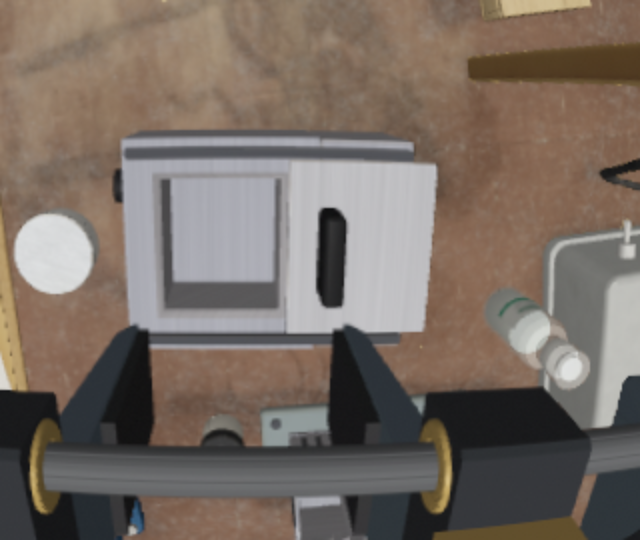

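Call:
apply_moves(
  plan=[0,0,-0.04,0,0,0,0.8,-0.03,0.011,-0.014,0,0,0,0.8,-0.045,0.0164,0,0,0,0,0.8,-0.045,0.0164,0,0,0,0,0.8,-0.045,0.0164,0,0,0,0,0.8,-0.015,0.0055,0,0,0,-3,0.8,0,0,0,0,0,0,0.8,0,0,0,0,0,0,0.8],
)

```text
clock: 7.5
ee_pos: [0.5978, -0.2451, 0.2938]
ee_rot: [-179.9, -0.0, 84.9]
force: [-0.6, 0.5, -0.5]
finger_gap: 0.803
grasp_force: 0.0
```

```bash
python3 - <<'E'
from h import *
st=robot.get_state();print(st["ee_pos"],st["ee_rot"],st["force"],st["clock"])
s=robot.snapshot("wrist");cv2.imwrite("pics/w4.png",s["img"][:330])
P=wcloud(s,st);x,y,z=P.T
n=(abs(y+.245)<.06)&(abs(x-.597)<.05)
rect("grip",P[n&(z>.215)&(z<.245)])
rect("griptop",P[n&(z>.228)&(z<.245)])
m=(abs(y+.245)<.06)&(x>.6)&(x<.75)
rect("stand",P[m&(z>.18)&(z<.2)])
rect("post",P[m&(z>.18)&(z<.2)&(x>.66)])
rect("foot",P[(abs(y+.245)<.09)&(x>.52)&(x<.74)&(z>.004)&(z<.02)])
E
```

```text
[ 0.59781727 -0.24513102  0.29383441] [-1.79941954e+02 -4.17493847e-02  8.49271908e+01] [-0.55845983  0.45348093 -0.45014392] 7.5
grip 1298 [ 0.5992 -0.2417  0.2339] [array([ 598.8, -245. ]), array([68.6, 12.9]), np.float64(86.4)] [[0.593, -0.276, 0.225], [0.606, -0.212, 0.236]]
griptop 1247 [ 0.5991 -0.2428  0.2343] [array([ 598.8, -245. ]), array([68.6, 12.9]), np.float64(86.6)] [[0.593, -0.276, 0.23], [0.606, -0.213, 0.236]]
stand 1341 [ 0.6617 -0.2491  0.1892] [array([ 645.5, -246.6]), array([ 41. , 107.3]), np.float64(72.4)] [[0.623, -0.261, 0.181], [0.696, -0.237, 0.195]]
post 749 [ 0.6825 -0.2507  0.1909] [array([ 679.5, -251.4]), array([23.2, 38.7]), np.float64(87.8)] [[0.662, -0.262, 0.182], [0.697, -0.24, 0.195]]
foot 2503 [ 0.6397 -0.234   0.011 ] [array([ 640.1, -228.9]), array([219.8, 100.7]), np.float64(13.8)] [[0.551, -0.27, 0.007], [0.712, -0.207, 0.014]]
```

View pics/w4.png

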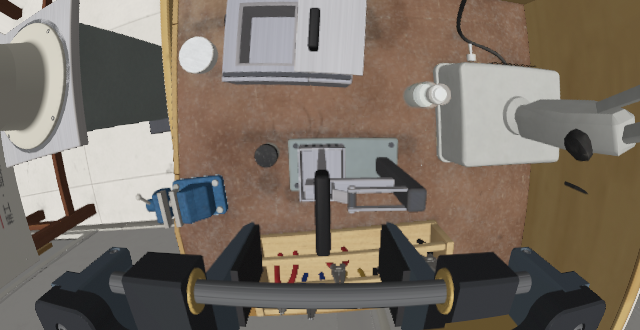

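Call:
apply_moves(
  plan=[0,0.0015,0.03,0,0,0,0.6,0,0,0.03,0,0,0,0.5,0,0,0.027,0,0,0,0.4,0,0,0,0,0,0,0.3,0,0,0,0,0,0,0.2,0,0,0,0,0,0,0,0,0,0,0,0,0,0,0,0,0,0,0,0,0],
)

```text
clock: 8.35
ee_pos: [0.5995, -0.2455, 0.209]
ee_rot: [179.9, 0.0, 85.0]
force: [-0.0, -0.2, 1.5]
finger_gap: 0.127
grasp_force: 12.7
```

Call:
apply_moves(
  plan=[0,0,0,0,0,0,0,0,0,0,0,0,0,0,0,0,-0.001,0,0,0,0,0,0.003,0,0,0,0,0,0,0.004,0,0,0,0,0,0,0.004,0,0,0,0,0,0,0.003,0,0,0,0,0,0,0.002,0,0,0,0,0],
)

```text
clock: 9.15
ee_pos: [0.6145, -0.2467, 0.2089]
ee_rot: [-179.9, -0.0, 85.0]
force: [-8.5, 0.4, 7.3]
finger_gap: 0.128
grasp_force: 30.0
```

```bash
python3 - <<'E'
from h import *
st=robot.get_state();print(st["ee_pos"],st["ee_rot"],st["force"],st["wrist_torque"],st["finger_gap"],st["grasp_force"],st["clock"])
s=robot.snapshot("side");cv2.imwrite("pics/s5.png",cv2.resize(s["img"][115:215,290:400],None,fx=5.4,fy=5.4,interpolation=2))
P=cloud(s);x,y,z=P.T
for lo,hi in((.06,.085),(.09,.125),(.15,.19),(.2,.23)):
    m=(abs(y+.245)<.06)&(abs(x-.61)<.055)&(z>lo)&(z<hi); 
    if m.sum()>6: rect((lo,hi),P[m])
E
```

```text
[ 0.61450464 -0.24668779  0.20889177] [-1.79878616e+02 -6.18192634e-03  8.50095055e+01] [-8.49380333  0.43341126  7.2645394 ] [9.74392634e-02 2.27268437e+00 1.91370446e-03] 0.1275565865149433 30.00150740146637 9.15
(0.06, 0.085) 153 [ 0.6035 -0.244   0.0708] [array([ 610.7, -244.2]), array([85.4, 62.3]), np.float64(84.8)] [[0.58, -0.285, 0.061], [0.638, -0.205, 0.082]]
(0.09, 0.125) 41 [ 0.6134 -0.2329  0.1057] [array([ 626.1, -245.2]), array([71.6, 36.8]), np.float64(86.7)] [[0.607, -0.279, 0.091], [0.619, -0.209, 0.124]]
(0.15, 0.19) 150 [ 0.6209 -0.2454  0.1722] [array([ 623.5, -247.4]), array([70.2, 76.9]), np.float64(36.7)] [[0.585, -0.283, 0.151], [0.661, -0.209, 0.189]]
(0.2, 0.23) 77 [ 0.6121 -0.2237  0.2182] [array([ 605.8, -232.1]), array([53.1, 33.8]), np.float64(43.3)] [[0.597, -0.255, 0.202], [0.63, -0.207, 0.23]]
```

View pics/s5.png

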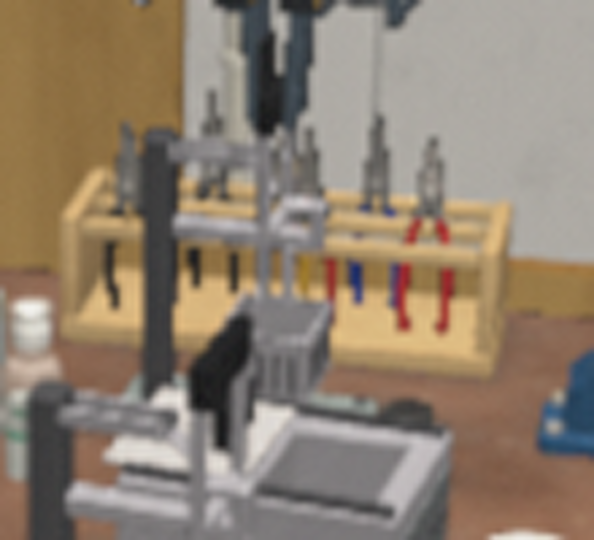

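Call:
apply_moves(
  plan=[0,0.0015,0,0,0,0,0,0,0,-0.003,0,0,0,0,0,0,-0.003,0,0,0,0,0,0,-0.003,0,0,0,0,0,0,-0.003,0,0,0,0,0,0,0,0,0,0,0],
)

```text
clock: 9.8
ee_pos: [0.6162, -0.2467, 0.2209]
ee_rot: [-179.9, -0.0, 85.0]
force: [-4.0, 1.8, -6.1]
finger_gap: 0.132
grasp_force: 30.0
```

Call:
apply_moves(
  plan=[0,0,-0.003,0,0,0,0,0,0,-0.003,0,0,0,0,0,0,-0.003,0,0,0,0,0,0,-0.003,0,0,0,0,0,0,0,0,0,0,0],
)

```text
clock: 10.3
ee_pos: [0.6174, -0.2472, 0.2342]
ee_rot: [179.9, 0.0, 85.0]
force: [-1.7, -0.1, 3.3]
finger_gap: 0.132
grasp_force: 30.0
```

```bash
python3 - <<'E'
from h import *
st=robot.get_state();print(st["ee_pos"],st["ee_rot"],st["force"],st["wrist_torque"],st["finger_gap"],st["grasp_force"],st["clock"])
s=robot.snapshot("side");cv2.imwrite("pics/s6.png",cv2.resize(s["img"][115:215,290:400],None,fx=5.4,fy=5.4,interpolation=2))
P=cloud(s);x,y,z=P.T
m=(abs(y+.245)<.06)&(abs(x-.61)<.055)&(z>.085)&(z<.11);rect("tray",P[m])
E
```

```text
[ 0.61741088 -0.2471719   0.23418628] [1.79854752e+02 4.60481263e-02 8.50122361e+01] [-1.67932966 -0.06750916  3.34357491] [ 0.09378698  0.42837315 -0.00790954] 0.13221571033864496 29.9994358420372 10.3
tray 196 [ 0.615  -0.2413  0.0955] [array([ 616. , -243.5]), array([85.3, 62. ]), np.float64(84.1)] [[0.586, -0.284, 0.086], [0.647, -0.207, 0.105]]
```

View pics/s6.png

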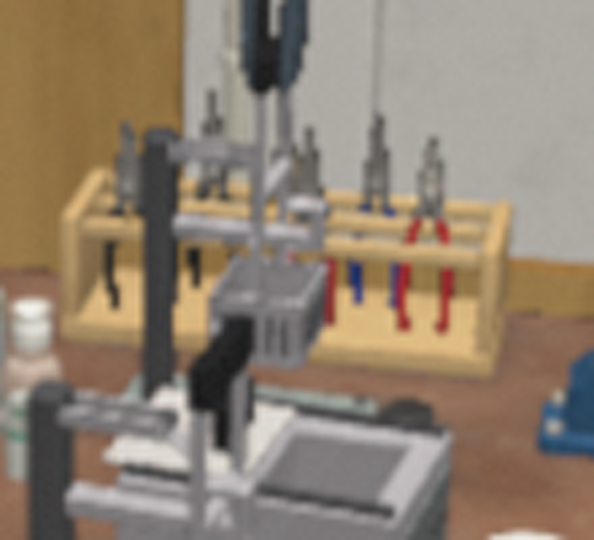

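Call:
apply_moves(
  plan=[0,-0.006,0,0,0,0,0,0,-0.01,0,0,0,0,0,0,-0.01,0,0,0,0,0,0,-0.01,0,0,0,0,0,0,-0.01,0,0,0,0,0,0,-0.012,0,0,0,0,0,0,-0.012,0,0,0,0,0,0,-0.012,0,0,0,0,0],
)

```text
clock: 11.15
ee_pos: [0.5338, -0.2396, 0.2329]
ee_rot: [180.0, -0.0, 85.0]
force: [0.3, -0.2, -2.8]
finger_gap: 0.132
grasp_force: 30.0
```

Call:
apply_moves(
  plan=[0,0,-0.02,0,0,0,0,0,0,-0.03,0,0,0,0,0,0,-0.03,0,0,0,0,0.025,-0.0004,0,0,0,0,0,0.035,-0.0006,0,0,0,0,0,0.04,-0.0006,0,0,0,0,0,0.035,-0.0006,0,0,0,0,0,0.03,-0.0004,0,0,0,0,0],
)

```text
clock: 11.95
ee_pos: [0.5459, -0.0735, 0.313]
ee_rot: [180.0, -0.0, 85.0]
force: [0.3, 0.6, -2.5]
finger_gap: 0.13
grasp_force: 30.0
```

Call:
apply_moves(
  plan=[0.0178,-0.0003,0,0,0,3,0,0,0,0.02,0,0,0,0,0,0,0,0,0,0,0,0,0,0,0,0,0,0],
)

```text
clock: 12.35
ee_pos: [0.5474, -0.0576, 0.2931]
ee_rot: [-180.0, 0.0, 82.0]
force: [-0.3, -0.3, -2.2]
finger_gap: 0.131
grasp_force: 30.0
```

```bash
cat > chk.py <<'E'
from h import *
import sys
st=robot.get_state();print(st["ee_pos"],st["ee_rot"],st["force"],st["finger_gap"],st["grasp_force"],st["clock"])
e=st["ee_pos"];oz=e[2]-.174
for c in("side","top","wrist"):
    s=robot.snapshot(c);P=cloud(s) if c!="wrist" else wcloud(s,st)
    x,y,z=P.T
    n=(abs(y-e[1])<.06)&(abs(x-e[0])<.055)
    for lab,lo,hi in(("tray",oz+.012,oz+.05),("rim",oz+.036,oz+.05),("grip",e[2]+.002,e[2]+.03)):
        if lab=="grip" and c=="wrist":continue
        m=n&(z>lo)&(z<hi)
        if m.sum()>6: rect(c+" "+lab,P[m])
    cv2.imwrite(f"pics/{c}_{sys.argv[1]}.png",s["img"])
E
python3 chk.py a
```

```text
[ 0.54737822 -0.05764891  0.29307496] [-1.79960709e+02  3.43342088e-03  8.20070791e+01] [-0.31198675 -0.32883007 -2.17937003] 0.13128565405436907 29.999383091926575 12.35
side tray 407 [ 0.5447 -0.0509  0.1493] [array([545.8, -57.4]), array([82.1, 62.7]), np.float64(80.0)] [[0.513, -0.095, 0.133], [0.577, -0.019, 0.165]]
side rim 131 [ 0.5447 -0.0524  0.1605] [array([546. , -57.8]), array([80.8, 62.4]), np.float64(80.3)] [[0.514, -0.094, 0.156], [0.577, -0.019, 0.167]]
side grip 137 [ 0.5455 -0.0391  0.3105] [array([545.7, -46.6]), array([55.8, 31.7]), np.float64(69.0)] [[0.529, -0.066, 0.296], [0.563, -0.021, 0.323]]
top tray 34 [ 0.5545 -0.0266  0.1509] [array([550.1, -26.4]), array([ 6.3, 58.9]), np.float64(78.2)] [[0.521, -0.033, 0.132], [0.578, -0.022, 0.166]]
top rim 17 [ 0.5567 -0.0269  0.1613] [array([549.5, -25.4]), array([ 3.3, 57.4]), np.float64(79.5)] [[0.523, -0.031, 0.155], [0.578, -0.022, 0.166]]
wrist tray 1415 [ 0.5472 -0.053   0.1542] [array([546.5, -58.9]), array([71.1, 60.8]), np.float64(82.0)] [[0.515, -0.095, 0.133], [0.578, -0.022, 0.164]]
wrist rim 826 [ 0.5476 -0.0504  0.162 ] [array([546.5, -59.3]), array([70.2, 60.8]), np.float64(82.0)] [[0.514, -0.094, 0.157], [0.579, -0.022, 0.164]]
```

Call:
apply_moves(
  plan=[0.001,-0.0006,0.01,0,0,0,0,0,0,0.015,0,0,0,0,0,0,0.01,0,0,0,0,0,0,0.005,0,0,0,0,0,0,0.005,0,0,0,0,0,0,0.004,0,0,0,0,0,0,0.004,0,0,0,0],
)

```text
clock: 13.2
ee_pos: [0.5476, -0.0563, 0.2399]
ee_rot: [180.0, 0.0, 82.0]
force: [0.3, 0.1, -1.8]
finger_gap: 0.13
grasp_force: 30.0
```

Call:
apply_moves(
  plan=[0,0,0.004,0,0,0,0,0,0,0.005,0,0,0,0,0,0,0.006,0,0,0,0,0,0,0.006,0,0,0,0,0,0,0.006,0,0,0,0,0,0,0.005,0,0,0,0,0,0,0.004,0,0,0,0,0,0,0,0,0,0,0],
)

```text
clock: 14.0
ee_pos: [0.5472, -0.0563, 0.2033]
ee_rot: [-180.0, -0.0, 82.0]
force: [-0.3, -0.1, -2.6]
finger_gap: 0.126
grasp_force: 30.0
```

14 mm to go; slow approach.

Call:
apply_moves(
  plan=[0,0,0.003,0,0,0,0,0,0,0.003,0,0,0,0,0,0,0.002,0,0,0,0,0,0,0.002,0,0,0,0,0,0,0.001,0,0,0,0,0,0,0.001,0,0,0,0,0,0,0,0,0,0,0],
)

```text
clock: 14.7
ee_pos: [0.5474, -0.0563, 0.1918]
ee_rot: [-180.0, 0.0, 82.0]
force: [0.3, 0.2, -2.0]
finger_gap: 0.13
grasp_force: 30.0
```

Call:
apply_moves(
  plan=[0,0,0.001,0,0,0,0,0,0,0.001,0,0,0,0,0,0,0.0005,0,0,0,0,0,0,0,0,0,0,0],
)

```text
clock: 15.1
ee_pos: [0.5474, -0.0563, 0.1894]
ee_rot: [180.0, 0.0, 82.0]
force: [0.8, -0.3, -2.5]
finger_gap: 0.13
grasp_force: 30.0
```

Call:
apply_moves(
  plan=[0,0,0.0007,0,0,0,0,0,0,0.0007,0,0,0,0,0,0,0,0,0,0,0],
)

```text
clock: 15.4
ee_pos: [0.5479, -0.0566, 0.1893]
ee_rot: [179.9, 0.0, 82.0]
force: [-4.9, -1.2, 16.5]
finger_gap: 0.131
grasp_force: 30.0
```

Call:
apply_moves(
  plan=[0,0,-0.0006,0,0,0,0,0,0,0,0,0,0,0.3,0,0,0,0,0,0,0.4,0,0,0,0,0,0,0.4,0,0,-0.01,0,0,0,0.4,0,0,-0.02,0,0,0,0.4,0,0,-0.04,0,0,0,0.4,0,0,-0.04,0,0,0,0.4],
)

```text
clock: 16.2
ee_pos: [0.547, -0.0562, 0.3003]
ee_rot: [-179.9, -0.0, 82.0]
force: [0.7, -1.3, 0.3]
finger_gap: 0.398
grasp_force: 0.0
```

```bash
python3 - <<'E'
from h import *
st=robot.get_state();print(st["ee_pos"],st["force"],st["finger_gap"],st["clock"])
S=[]
for c in("side","top","wrist"):
    s=robot.snapshot(c);P=cloud(s) if c!="wrist" else wcloud(s,st);S.append(s["img"])
    x,y,z=P.T;n=(abs(y+.0575)<.05)&(abs(x-.547)<.045)
    rect(c+" grip",P[n&(z>.185)&(z<.22)]); rect(c+" rim",P[n&(z>.05)&(z<.066)])
    rect(c+" knob",P[(abs(y+.065)<.05)&(abs(x-.605)<.03)&(z>.102)&(z<.12)])
a=cv2.resize(S[0][120:300,250:430],(420,420));b=cv2.resize(S[2][60:270,200:390],(380,420))
cv2.imwrite("pics/f.png",np.hstack([a,b]))
E
```

```text
[ 0.54698283 -0.05621268  0.30029947] [ 0.71045829 -1.29043169  0.26127762] 0.39836446141263526 16.2
side grip 106 [ 0.5446 -0.0476  0.205 ] [array([545.9, -54.7]), array([72.6, 13.1]), np.float64(83.7)] [[0.536, -0.088, 0.189], [0.554, -0.022, 0.216]]
side rim 106 [ 0.5497 -0.0877  0.0585] [array([546.7, -76.1]), array([53.5, 67.8]), np.float64(88.1)] [[0.516, -0.102, 0.051], [0.58, -0.057, 0.065]]
side knob 16 [ 0.6059 -0.0545  0.1081] [array([604.9, -62.7]), array([52.2,  8.9]), np.float64(75.4)] [[0.597, -0.085, 0.104], [0.612, -0.039, 0.112]]
top grip 2 [ 0.5507 -0.0242  0.1952] [] [[0.549, -0.025, 0.192], [0.553, -0.024, 0.198]]
top rim 39 [ 0.5539 -0.0297  0.0588] [array([546.6, -61.2]), array([78.2, 65.9]), np.float64(81.7)] [[0.519, -0.042, 0.051], [0.583, -0.022, 0.066]]
top knob 5 [ 0.6058 -0.0431  0.1085] [] [[0.602, -0.044, 0.103], [0.611, -0.042, 0.114]]
wrist grip 1113 [ 0.5433 -0.054   0.2096] [array([542.5, -56.7]), array([68.9, 13. ]), np.float64(82.1)] [[0.534, -0.088, 0.202], [0.552, -0.023, 0.212]]
wrist rim 686 [ 0.5411 -0.062   0.0563] [array([541.9, -56.7]), array([79.7, 71.7]), np.float64(81.9)] [[0.505, -0.099, 0.05], [0.576, -0.021, 0.066]]
wrist knob 370 [ 0.6009 -0.0638  0.1044] [array([601. , -63.7]), array([47.9, 12.4]), np.float64(82.8)] [[0.594, -0.086, 0.102], [0.608, -0.042, 0.106]]
```

View pics/f.png

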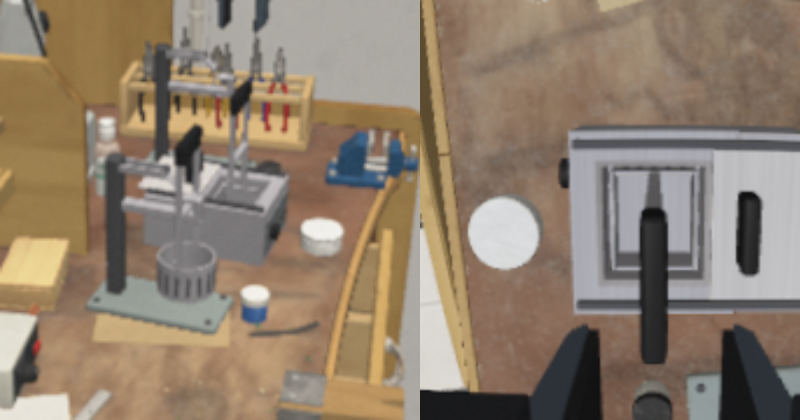

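```bash
python3 -c "
from workcell import robot
print(robot.sign_off())"
```

```text
the job is handed in; nothing more can be done
None
```

The job is handed in at about 16 s of the 67 s: the cover is pushed back to its stop, the rectangular basket stands upright on the bottom of the well, and it has been let go. The last pictures show the round basket still on its hook. The cover hit its stop hard, peaking near 60 N at the wrist against the 120 N limit, and I did not re-measure the small bench items at the end.

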